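# Sort out the returned machine mounts whose studs have come loose

### The arm

A 6-joint arm with a two-finger parallel gripper is mounted at the origin on the work surface. World frame = base frame: x ahead of the robot, y to its left, z up, the work surface at z = 0. Lengths are in m, angles in rad, forces in N, time in s.
With the tool pointing down it reaches from about 0.375 to 0.9 m from the base axis. Payload 3.1 kg.
Tool frame: the origin (TCP) lies midway between the tips of the shut fingers; the grasp point (between the pads) lies 19 mm behind it; z points along the fingers, y is the line along which they close (so a half turn about z gives the same grasp; the last joint's range is limited). The gripper opens to 85 mm and grips with 20 to 120 N. Pads are 22 mm wide; open, the fingers measure 114 mm over their backs; the gripper's body (76 mm by 85 mm) begins 54 mm behind the grasp point. The pads swing forward as they close: fully open they stand 13 mm farther back than shut.
Start: joints at [-1.341, 0.527, 1.433, -0, 1.181, -0.178], TCP at [0.248, -0.573, 0.197] pointing down, gripper open.
Joint ranges: [-3.08, 3.08], [-0.75, 2.2], [0.22, 2.44], [-1.43, 4.57], [0, 2.65], [-2.85, 2.85]. Speed limits (rad/s): [2.79, 2.79, 3.14, 3.14, 3.14, 3.14].

### API

Orientations are given as a unit quaternion [x, y, z, w].
In Python, from station import manip gives the robot as it stands.
- The arm moves only by the tool step_arm, never from a script. Its argument "targets" is text: rows parted by semicolons, each of 4 numbers parted by spaces: the shift along the tool's x, y, z in mm, then the turn about the tool's z in degrees. A call has 1 to 12 rows; each row is the pose to reach, as a shift and turn from the pose commanded when the call began, along the tool's axes at that moment; what a row does not reach only later rows make up. A row lasts 1/10 s, in which the tool goes at most 50 mm and 8.59 degrees, less where a joint would pass 70% of its speed; a pose out of reach is approached as far as the arm can. A call with a gripper value outside its range is refused whole. "gripper" is the closure, from 0 (fully open) to 1 (shut), set as the call begins (left out, the last holds). The fingers move at their own pace and stop on an object; "squeeze" is the grip in N (left out, the last holds). Time passes only in rows, so rows that repeat a pose let the fingers close. It gives the time, the measured TCP pose, the force, the opening and the grip force at its end, in the units of the state.
- manip.sense(): the state, without advancing time (a new reading comes with each control period).
- manip.snapshot(name): name is "side" or "top" or "wrist"; returns the picture (420x560x3 uint8, red, green, blue); there is no depth.
- manip.get_calibration(name): a dict with "fov_y" (degrees; the focal length in pixels is half the picture's height over the tangent of half this angle, whatever the lens; pixels are square), "cx", "cy" (the principal point, pixels), "k1" (the pictures are not rectified: a ray, as slopes to the right and down, at radius r is drawn at 1 + k1 r^2 times it, then the intrinsics apply), "extrinsics" (4x4, takes a point from camera to world coordinates); the wrist camera has in their place "tool_from_camera" (4x4, takes a point from camera to tool coordinates, whose origin is the TCP and whose axes are the flange's). Camera axes: x right, y down, z forward; pixel columns grow to the right and rows downward; lengths in m; the calibration is good to about 2 mm. A picture is of the moment at which its call begins: read the wrist's pose just before it. get_calibration takes no time and is no camera call.
- manip.sign_off(): hands the job in; it is judged then, once.
Trained networks look in the newest picture that a camera, given by its name, has taken for a name from the list of things; names that differ only in an ending like _2 or _b are one class to them, and where a whole thing is asked for, a point or a joint stands for the part that bears it (a point fixed in the world has none). Each returns a list of dicts, best first, with "p" (0 to 1); they miss things now and then, are a little off and sometimes report something else, mostly with a low value. They report only what shows in the picture. A call takes as long as a camera call. They do not tell look-alikes from the thing itself.
- manip.recognise(camera, query): "position" ([column, row] in pixels, amid what is visible of it).
- manip.masks_of(camera, query): "pixels" (420x560 bool, what is visible of it) and "position" ([column, row] in pixels, amid what is visible of it).
- manip.mark_of(camera, query): "position" ([column, row] in pixels: a listed point, or the origin of a listed thing).
The state is a dict: "t": time; "q": joint angles; "qd": joint speeds; "tau": joint torques, N m; "tcp_pos": TCP position; "tool_rot": TCP orientation; "force": force on the tool from outside, world axes, zero at the start; "ft_torque": the same for the moment, N m; "finger_gap": opening from 0.0 (shut) to 1.0 (fully open); "gripper_force": force on a finger pad.
Only numpy, scipy, OpenCV 4.12 (cv2) and the standard library are available. Lean on these libraries where they do the work, as an engineer would, in place of code of your own. Each camera call takes 0.05 s, during which the arm holds its last target. There are 200 camera calls.

### The job

Two of the three returned machine mounts on the bench have a stud that has come loose in its rubber: rock the studs sideways with the fingers to feel which ones have play. Slide those two across the bench, standing, in through the open front of the scrap carton until the whole foot is inside, with the loose studs left slumped to one side, and leave the sound mount where it stands. Do not tip a mount over or disturb the other things on the bench.

Things in the scene. Friction and masses are not known exactly. Their poses are not given: they have to be found in the camera images.
- mount_a: one of three machine mounts that look alike: round rubber foot and steel bell 110 mm across, vertical steel rim 10 to 24 mm above the bench, bell top at 42 mm, washer and nut (46 and 35 mm across) up to 62 mm, an upright M20 stud above. About 0.8 kg; 3 to 7 N slides it. Origin: centre of its underside, z up. Sound or loose, which only shows when its stud is pushed sideways
- mount_b: one of three machine mounts that look alike: round rubber foot and steel bell 110 mm across, vertical steel rim 10 to 24 mm above the bench, bell top at 42 mm, washer and nut (46 and 35 mm across) up to 62 mm, an upright M20 stud above. About 0.8 kg; 3 to 7 N slides it. Origin: centre of its underside, z up. Sound or loose, which only shows when its stud is pushed sideways
- mount_c: one of three machine mounts that look alike: round rubber foot and steel bell 110 mm across, vertical steel rim 10 to 24 mm above the bench, bell top at 42 mm, washer and nut (46 and 35 mm across) up to 62 mm, an upright M20 stud above. About 0.8 kg; 3 to 7 N slides it. Origin: centre of its underside, z up. Sound or loose, which only shows when its stud is pushed sideways
- stud_a_top (a point): top centre of mount_a's stud, 110 mm above its underside, over its origin while upright. Stud 20 mm in diameter, bare from 62 to 110 mm. Sound: stiff, in line within 2 mm; a firm push slides the whole mount. Loose: leans any way (under 1 N) about a point 15 mm above the underside, 8 to 11 degrees (13 to 18 mm at the top) each side; once pushed off upright it slumps to a side and stays so
- stud_b_top (a point): top centre of mount_b's stud, 110 mm above its underside, over its origin while upright. Stud 20 mm in diameter, bare from 62 to 110 mm. Sound: stiff, in line within 2 mm; a firm push slides the whole mount. Loose: leans any way (under 1 N) about a point 15 mm above the underside, 8 to 11 degrees (13 to 18 mm at the top) each side; once pushed off upright it slumps to a side and stays so
- stud_c_top (a point): top centre of mount_c's stud, 110 mm above its underside, over its origin while upright. Stud 20 mm in diameter, bare from 62 to 110 mm. Sound: stiff, in line within 2 mm; a firm push slides the whole mount. Loose: leans any way (under 1 N) about a point 15 mm above the underside, 8 to 11 degrees (13 to 18 mm at the top) each side; once pushed off upright it slumps to a side and stays so
- carton: scrap carton, fixed: 200 mm deep (its x), 380 mm wide (y), three walls 60 mm high, 5 mm thick; its front (-x side) faces the robot and is open, cut and folded down flat for 30 mm (flap and floor too thin to matter). Origin: centre of its underside; front edge at x = -100 mm, inner faces at x = +95 and y = +-185 mm. Two mounts fit side by side
- spanner: bystander: steel open-end spanner, 170 mm long, lying flat between two mounts, along its x
- vdie: bystander: press-brake die segment, steel block 80 x 34 x 38 mm with a groove along its top (its x), between two mounts
- tape: bystander: roll of clear tape lying flat, 100 mm across, 48 mm high
- flange: bystander: square aluminium plate with four holes, 110 x 110 x 12 mm, lying flat
- nutbox: bystander: small carton of nuts, 90 x 60 x 50 mm
- spray: bystander: standing spray can, 64 mm in diameter, 170 mm high
- hammer: bystander: hammer lying on its side, 260 mm long, handle towards its -x
Not all that is in view belongs to the job. Leave any orange or pink look-alike of the mount_a alone.

How it is judged:
On the way:
1. a loose stud is rocked and shows its play (0.08 rad or more out of line with its mount) while its mount still stands where it began (within 30 mm) (((angle between the z axis of stud_a_top and the z axis of mount_a, either way round above 0.08 rad and distance of mount_a from where it was at the start of the episode below 0.03 m) or (angle between the z axis of stud_b_top and the z axis of mount_b, either way round above 0.08 rad and distance of mount_b from where it was at the start of the episode below 0.03 m) or (angle between the z axis of stud_c_top and the z axis of mount_c, either way round above 0.08 rad and distance of mount_c from where it was at the start of the episode below 0.03 m))), for 0.1 s.
At the end, for the whole second after the job is handed in: Both mounts with a loose stud stand upright (0.1 rad) in the scrap carton, whole foot past its front edge (7 mm overhang allowed), studs slumped (0.03 rad or more out of line; a sound stud never is); the sound mount stands within 50 mm of where it began; all at rest ((distance of mount_a from where it was at the start of the episode below 0.05 m or (x of mount_a in the frame of carton between -0.052 and 0.095 m and y of mount_a in the frame of carton between -0.185 and 0.185 m and angle between the z axis of stud_a_top and the z axis of mount_a, either way round above 0.03 rad)) and (distance of mount_b from where it was at the start of the episode below 0.05 m or (x of mount_b in the frame of carton between -0.052 and 0.095 m and y of mount_b in the frame of carton between -0.185 and 0.185 m and angle between the z axis of stud_b_top and the z axis of mount_b, either way round above 0.03 rad)) and (distance of mount_c from where it was at the start of the episode below 0.05 m or (x of mount_c in the frame of carton between -0.052 and 0.095 m and y of mount_c in the frame of carton between -0.185 and 0.185 m and angle between the z axis of stud_c_top and the z axis of mount_c, either way round above 0.03 rad)) and distance of any of mount_a, mount_b from where it was at the start of the episode above 0.05 m and distance of any of mount_b, mount_c from where it was at the start of the episode above 0.05 m and distance of any of mount_a, mount_c from where it was at the start of the episode above 0.05 m and angle between each of mount_a, mount_b, mount_c's own z axis and vertical below 0.1 rad and height (world z) of each of mount_a, mount_b, mount_c below 0.01 m and linear speed of each of mount_a, mount_b, mount_c below 0.02 m/s); the robot touches nothing.
It fails at once if a mount is tipped over (more than 0.5 rad) (angle between any of mount_a, mount_b, mount_c's own z axis and vertical above 0.5 rad).
It fails at once if another thing on the bench is disturbed (moved more than 30 mm) (distance of any of spanner, vdie, tape, flange, nutbox, spray, hammer from where it was at the start of the episode above 0.03 m).
It also fails if it takes over 72 s, if anything falls off the work surface, if the arm or the gripper's body presses on something with over 40 N, if the wrist force passes 120 N, or if a joint passes its speed limit or range.

## Working session

There is one attempt and no reset: what is moved stays moved. The work goes in short steps, Python scripts to look and compute and a tool call to move; the robot and the scene stay as the last step left them, time stands still between calls to the robot, and variables do not carry over. Pictures are saved under pics/ and viewed, at most 10 in all, crops included, and the job is handed in when it is done.

Besides the shell and the picture viewer there is one more tool, called as a command line: name --argument value ..., lists and objects as JSON in quotes. step_arm: Moves the arm, as the interface text tells. Its arguments: {"type":"object","properties":{"targets":{"type":"string"},"gripper":{"type":"number"},"squeeze":{"type":"number"}},"required":["targets"]}

```bash
mkdir -p pics; cat > h.py <<'E'
import numpy as np, cv2
from station import manip
from scipy.spatial.transform import Rotation as R
def cam(name):
    c=manip.get_calibration(name)
    f=210/np.tan(np.radians(c["fov_y"])/2)
    if "extrinsics" in c: T=np.array(c["extrinsics"])
    else:
        s=manip.sense(); W=np.eye(4); W[:3,:3]=R.from_quat(s["tool_rot"]).as_matrix(); W[:3,3]=s["tcp_pos"]
        T=W@np.array(c["tool_from_camera"])
    K=np.array([[f,0,c["cx"]],[0,f,c["cy"]],[0,0,1.]])
    return K,np.array([c["k1"],0,0,0.]),T
def toworld(C,px,z):
    K,D,T=C
    u=cv2.undistortPoints(np.array([[px]],float),K,D)[0,0]
    d=T[:3,:3]@np.array([u[0],u[1],1]); o=T[:3,3]
    return o+d*(z-o[2])/d[2]
def topx(C,P):
    K,D,T=C; Ti=np.linalg.inv(T)
    p=cv2.projectPoints(np.array([P],float),cv2.Rodrigues(Ti[:3,:3])[0],Ti[:3,3],K,D)[0]
    return p[0,0]
def save(n,im): cv2.imwrite(f"pics/{n}.png",im[:,:,::-1])
E
python3 - <<'E'
from h import *
np.set_printoptions(precision=3,suppress=True)
s=manip.sense(); print(s)
for n in("top","side"):
    im=manip.snapshot(n); save(n+"0",im); C=cam(n); print(n,C[2][:3,3],C[0][0,0])
    H={"mount_a":0.,"stud_a_top":.11,"carton":0,"spanner":.005,"vdie":0,"tape":0,"flange":0,"nutbox":0,"spray":0,"hammer":.015}
    for q,z in H.items():
        for d in manip.mark_of(n,q):
            if d["p"]>.2: print(q,round(d["p"],2),np.array(d["position"]).round(1),toworld(C,d["position"],z)[:2])
E
```

```text
{'t': 0.0, 'q': array([-1.341,  0.529,  1.434, -0.   ,  1.181, -0.178]), 'qd': array([ 0.   ,  0.003,  0.   , -0.001, -0.001, -0.001]), 'tau': array([  0.001, -44.234, -17.802,  -0.   ,   0.008,  -0.   ]), 'tcp_pos': array([ 0.248, -0.573,  0.196]), 'tool_rot': array([ 0.979,  0.203, -0.   , -0.001]), 'force': array([0.142, 0.342, 0.45 ]), 'ft_torque': array([0.059, 0.011, 0.013]), 'gripper_force': 0.0, 'finger_gap': 0.9997327598224948}
top [ 0.346 -0.086  1.7  ] 510.6345941900128
mount_a 0.88 [330.2 213.6] [ 0.504 -0.282]
mount_a 0.85 [161.8 217. ] [0.481 0.28 ]
mount_a 0.78 [239.1 220.1] [0.476 0.022]
mount_a 0.74 [337.9 275.2] [ 0.3  -0.31]
mount_a 0.68 [435.6 205.1] [ 0.54  -0.638]
stud_a_top 0.71 [447.  202.3] [ 0.537 -0.639]
stud_a_top 0.46 [343.3 276.2] [ 0.3   -0.312]
stud_a_top 0.43 [332.2 211.2] [ 0.501 -0.276]
carton 0.75 [247.8 141.8] [ 0.743 -0.   ]
carton 0.37 [107.9 254.2] [0.353 0.454]
spanner 0.72 [282.7 255.7] [ 0.36  -0.126]
vdie 0.67 [206.  243.5] [0.395 0.13 ]
vdie 0.62 [248.2 141.9] [ 0.742 -0.002]
tape 0.77 [107.6 251.4] [0.362 0.456]
flange 0.86 [357.8 176.6] 
[... 209 characters left out ...]
96 -0.525]
side [ 0.005 -1.08   1.208] 426.38990782127274
mount_a 0.89 [373.  341.6] [ 0.537 -0.639]
mount_a 0.82 [252.9 293.6] [ 0.288 -0.305]
mount_a 0.76 [258.3 212.4] [0.471 0.034]
mount_a 0.74 [303.7 263.7] [ 0.501 -0.277]
mount_a 0.55 [231.4 174.7] [0.468 0.301]
stud_a_top 0.8 [381.2 320.2] [ 0.55  -0.636]
stud_a_top 0.63 [307.9 246.9] [ 0.504 -0.295]
stud_a_top 0.63 [254.3 273.6] [ 0.298 -0.309]
stud_a_top 0.28 [303.5 267.4] [ 0.448 -0.362]
carton 0.64 [318.  197.8] [ 0.725 -0.008]
flange 0.64 [348.7 272.2] [ 0.621 -0.384]
nutbox 0.76 [288.7 324.1] [ 0.339 -0.463]
spray 0.83 [262.3 156.3] [0.645 0.354]
hammer 0.72 [341.1 321.1] [ 0.485 -0.54 ]
hammer 0.49 [286.4 324.4] [ 0.328 -0.468]
```

```bash
python3 - <<'E'
import cv2
a=cv2.imread("pics/top0.png"); a=cv2.resize(a[90:320,60:480],None,fx=1.9,fy=1.9,interpolation=cv2.INTER_CUBIC); cv2.imwrite("pics/top0c.png",a)
E
```

```text
(no output)
```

View pics/top0c.png

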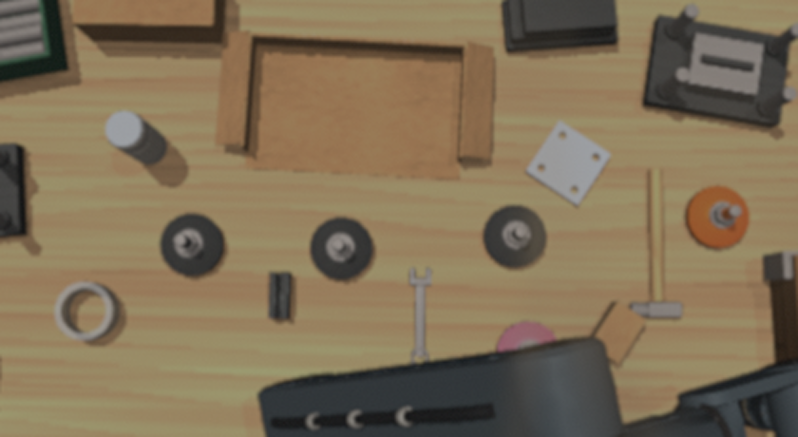

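View pics/side0.png

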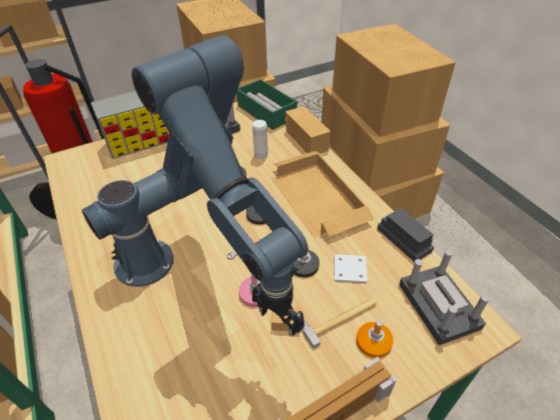

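The top crop shows three dark mounts, at full-image pixels (162,217) = L, (239,220) = M and (330,214) = R. The orange (436,205) and pink (338,275) look-alikes are to be left alone. The vdie lies between L and M, and the spanner between M and R. The carton opens toward the robot.

```bash
cat >> h.py <<'E'
def go(x,y,z,phi=None):
    "shift/turn (tool axes, mm/deg) from the present pose to world x,y,z with tool x axis at phi deg"
    s=manip.sense(); M=R.from_quat(s["tool_rot"]).as_matrix()
    d=M.T@(np.array([x,y,z])-s["tcp_pos"])*1000
    f=np.degrees(np.arctan2(M[1,0],M[0,0])); t=0 if phi is None else (f-phi+180)%360-180
    print("go",d.round(0),"turn",round(t,1),"phi",round(f,1),"q6",np.degrees(s["q"][5]).round(0))
def discs(n="top"):
    C=cam(n); im=manip.snapshot(n); out=[]
    for d in manip.masks_of(n,"mount_a"):
        m=d["pixels"].astype(np.uint8)
        col=im[d["pixels"]].mean(0)
        sat=col.max()-col.min()
        if d["p"]<.3 or sat>60: continue
        dark=(m>0)&(im.max(2)<110)
        c=max(cv2.findContours(dark.astype(np.uint8),cv2.RETR_EXTERNAL,cv2.CHAIN_APPROX_NONE)[0],key=len)
        (e,ax,_)=cv2.fitEllipse(cv2.convexHull(c))
        out.append((round(d["p"],2),toworld(C,e,.02)[:2].round(3),np.round(ax,1),m.sum(),col.round()))
    return out,im,C
E
python3 - <<'E'
from h import *
o,im,C=discs()
for i in o: print(*i)
K=np.linalg.norm(topx(C,[.5,0.05,.02])-topx(C,[.5,-.06,.02])); print("expected dia px",K)
for d in manip.masks_of("top","carton")[:1]:
    ys,xs=np.nonzero(d["pixels"])
    for p in [(xs.min(),ys.mean()),(xs.max(),ys.mean())]: print(toworld(C,p,.06))
    print(toworld(C,(248,ys.max()),0),toworld(C,(248,ys.min()),.06),cv2.minAreaRect(np.c_[xs,ys].astype(np.float32)))
go(.44,-.28,.30,23.4); go(.44,-.28,.25,0)
E
```

```text
Traceback (most recent call last):
  File "h.py", line 38, in discs
    (e,ax,_)=cv2.fitEllipse(cv2.convexHull(c))
             ~~~~~~~~~~~~~~^^^^^^^^^^^^^^^^^^^
cv2.error: OpenCV(4.12.0) /io/opencv/modules/imgproc/src/shapedescr.cpp:361: error: (-201:Incorrect size of input array) There should be at least 5 points to fit the ellipse in function 'fitEllipseNoDirect'
```

```bash
sed -i 's/^        (e,ax,_)/        if len(c)<30: continue\n        (e,ax,_)/' h.py
python3 - <<'E'
from h import *
o,im,C=discs()
for i in o: print(*i)
K=np.linalg.norm(topx(C,[.5,0.05,.02])-topx(C,[.5,-.06,.02])); print("expected dia px",K)
for d in manip.masks_of("top","carton")[:1]:
    ys,xs=np.nonzero(d["pixels"])
    for p in [(xs.min(),ys.mean()),(xs.max(),ys.mean())]: print(toworld(C,p,.06))
    print(toworld(C,(248,ys.max()),0),toworld(C,(248,ys.min()),.06),cv2.minAreaRect(np.c_[xs,ys].astype(np.float32)))
go(.44,-.28,.30,23.4); go(.44,-.28,.25,0)
E
```

```text
0.95 [0.473 0.278] [33.1 34. ] 934 [73. 69. 65.]
0.76 [0.473 0.02 ] [32.5 33.5] 911 [75. 71. 67.]
0.69 [ 0.5   -0.281] [32.5 33.3] 868 [80. 75. 69.]
0.65 [ 0.306 -0.289] [ 1.7 32.6] 343 [138.  98. 103.]
expected dia px 33.30665765337316
[0.71482152 0.24124907 0.06      ]
[ 0.72527232 -0.23660611  0.06      ]
[ 0.59795792 -0.00468702  0.        ] [ 8.52608121e-01 -6.07851296e-04  6.00000000e-02] ((246.6270294189453, 145.15304565429688), (145.2780303955078, 73.46770477294922), 3.333850145339966)
go [ 292. -193. -103.] turn 0.0 phi 23.4 q6 -10.0
go [ 292. -193.  -53.] turn 23.4 phi 23.4 q6 -10.0
```

step_arm --targets "40 -26 -10 4; 80 -53 -20 8; 120 -80 -30 12; 160 -106 -40 16; 200 -132 -45 20; 240 -158 -53 23.4; 280 -185 -53 23.4; 292 -193 -53 23.4; 292 -193 -53 23.4; 292 -193 -53 23.4" --gripper 1

```text
t: 2.35
tcp_pos: [0.4395, -0.2812, 0.2503]
tool_rot: [1.0, 0.0, -0.0, 0.001]
force: [0.4, -0.4, 0.6]
finger_gap: 0.0
gripper_force: 0.0
```

```bash
python3 - <<'E'
from h import *
np.set_printoptions(precision=3,suppress=True)
s=manip.sense(); print(s["t"],s["tcp_pos"],s["tool_rot"],s["force"],s["finger_gap"])
C=cam("wrist"); im=manip.snapshot("wrist"); save("w1",im)
print(manip.get_calibration("wrist")["tool_from_camera"])
for q,z in(("mount_a",0),("stud_a_top",.11)):
    for d in manip.mark_of("wrist",q): print(q,d["p"],d["position"],toworld(C,d["position"],z))
o,im,C=discs()
for i in o: print(*i)
go(.43,-.28,.068,0)
E
```

```text
2.35 [ 0.439 -0.281  0.25 ] [ 1.     0.    -0.     0.001] [ 0.376 -0.405  0.618] 0.00029586882628974227
[[-0.    -0.959 -0.282  0.072]
 [ 1.    -0.    -0.     0.001]
 [-0.    -0.282  0.959 -0.177]
 [ 0.     0.     0.     1.   ]]
mount_a 0.92 [278.6, 122.2] [ 0.499 -0.286  0.   ]
mount_a 0.89 [293.7, 274.9] [ 0.3   -0.307  0.   ]
mount_a 0.78 [37.9, 145.8] [0.474 0.013 0.   ]
stud_a_top 0.79 [275.7, 129.0] [ 0.496 -0.283  0.11 ]
0.66 [0.474 0.279] [33.4 33.5] 931 [72. 69. 65.]
0.64 [0.473 0.02 ] [32.1 33. ] 846 [71. 69. 66.]
0.6 [ 0.518 -0.26 ] [15.2 31.3] 341 [72. 69. 65.]
go [ -9.  -2. 182.] turn -0.1 phi -0.1 q6 45.0
```

View pics/w1.png

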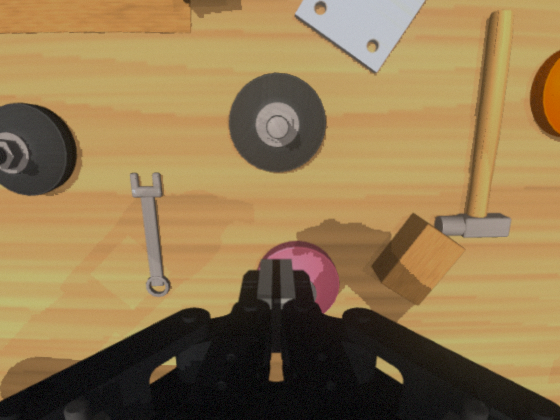

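Mount R is at wrist pixel (278,122) and is dark, so it's a real mount. Pink is at (294,275) and orange at the right edge. Next I lower the shut fingers behind R's stud and push +x.

step_arm --targets "3 2 45 0; 6 2 90 0; 6 2 135 0; 6 2 170 0; 6 2 180 0; 15 2 180 0; 25 2 180 0; 30 2 180 0; 30 2 180 0; 30 2 180 0"

```text
t: 3.6
tcp_pos: [0.4704, -0.2826, 0.0715]
tool_rot: [1.0, 0.001, 0.001, 0.001]
force: [0.6, -0.3, 0.1]
finger_gap: -0.005
gripper_force: 0.0
```

step_arm --targets "2 0 0 0; 4 0 0 0; 6 0 0 0; 8 0 0 0; 10 0 0 0; 10 0 0 0"

```text
t: 4.2
tcp_pos: [0.48, -0.2824, 0.0703]
tool_rot: [1.0, 0.0, 0.0, 0.0]
force: [-0.4, -0.8, 0.4]
finger_gap: -0.001
gripper_force: 0.0
```

step_arm --targets "2 0 0 0; 4 0 0 0; 4 0 0 0"

```text
t: 4.5
tcp_pos: [0.484, -0.2824, 0.0703]
tool_rot: [1.0, 0.0, 0.0, 0.0]
force: [-0.1, 0.5, -0.4]
finger_gap: 0.001
gripper_force: 0.0
```

step_arm --targets "2 0 0 0; 3 0 0 0; 3 0 0 0"

```text
t: 4.8
tcp_pos: [0.4869, -0.2823, 0.0703]
tool_rot: [1.0, 0.0, 0.0, 0.0]
force: [-0.9, -0.0, 0.5]
finger_gap: 0.001
gripper_force: 0.0
```

```bash
python3 - <<'E'
from h import *
im=manip.snapshot("wrist"); save("w2",im)
C=cam("wrist")
for q,z in(("mount_a",0),("stud_a_top",.11)):
    for d in manip.mark_of("wrist",q): print(q,d["p"],d["position"],toworld(C,d["position"],z))
E
```

```text
mount_a 0.79 [275.2, 197.9] [ 0.4980176  -0.28316857  0.        ]
stud_a_top 0.89 [288.2, 231.0] [ 0.51072385 -0.2887591   0.11      ]
```

View pics/w2.png

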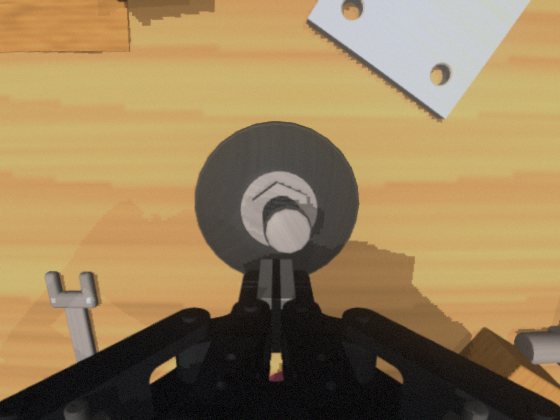

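R is loose: its base is still at (0.498,-0.283) and the stud top has moved to (0.511,-0.289), seen at pixel (288,231). Next is M.

step_arm --targets "-25 0 0 0; -45 0 -20 0; -55 0 -60 0; -60 -30 -80 0; -65 -80 -80 0; -67 -130 -80 0; -67 -180 -80 0; -67 -230 -80 0; -67 -275 -80 0; -67 -298 -80 0; -67 -300 -80 0; -67 -300 -80 0"

```text
t: 6.15
tcp_pos: [0.4198, 0.0178, 0.1505]
tool_rot: [1.0, 0.001, 0.0, 0.0]
force: [0.4, 0.5, -0.3]
finger_gap: -0.003
gripper_force: 0.0
```

```bash
python3 - <<'E'
from h import *
s=manip.sense(); print(s["tcp_pos"],s["t"])
im=manip.snapshot("wrist")
C=cam("wrist")
for q,z in(("mount_a",0),("stud_a_top",.11)):
    for d in manip.mark_of("wrist",q): print(q,d["p"],d["position"],toworld(C,d["position"],z))
go(.445,.017,.07)
E
```

```text
[0.41975385 0.01784095 0.1504717 ] 6.15
mount_a 0.72 [276.7, 137.5] [0.46904665 0.01491107 0.        ]
mount_a 0.68 [4.7, 137.9] [0.47134825 0.27490059 0.        ]
go [25. -1. 80.] turn 0 phi -0.1 q6 77.0
```

step_arm --targets "0 1 30 0; 0 1 60 0; 0 1 80 0; 10 1 80 0; 18 1 80 0; 24 1 80 0; 28 1 80 0; 32 1 80 0; 34 1 80 0; 36 1 80 0; 36 1 80 0"

```text
t: 7.4
tcp_pos: [0.4531, 0.0173, 0.0703]
tool_rot: [1.0, 0.0, -0.002, -0.0]
force: [-4.6, 0.0, 3.6]
finger_gap: 0.001
gripper_force: 2.7
```

step_arm --targets "2 0 0 0; 4 0 0 0; 4 0 0 0"

```text
t: 7.7
tcp_pos: [0.457, 0.0174, 0.0703]
tool_rot: [1.0, 0.0, -0.002, -0.0]
force: [-5.5, 0.2, 4.3]
finger_gap: 0.001
gripper_force: 2.8
```

```bash
python3 - <<'E'
from h import *
s=manip.sense(); print(s["tcp_pos"],s["t"])
im=manip.snapshot("wrist"); save("w3",im)
C=cam("wrist")
for q,z in(("mount_a",0),("stud_a_top",.11)):
    for d in manip.mark_of("wrist",q): print(q,d["p"],d["position"],toworld(C,d["position"],z))
E
```

```text
[0.45700457 0.01742942 0.07030702] 7.7
mount_a 0.71 [275.9, 195.5] [0.46953949 0.01613906 0.        ]
```

View pics/w3.png

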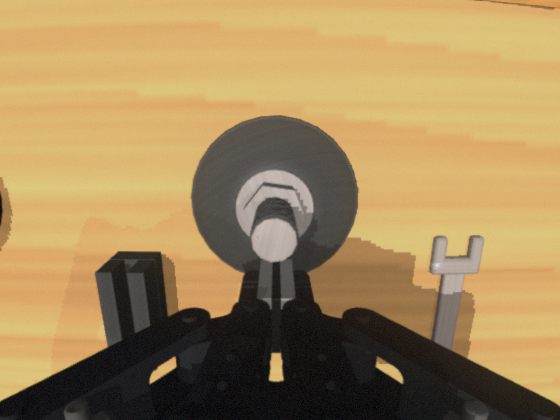

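M resists with 5.5 N within 4 mm of contact and its stud stays in line at pixel (273,240), so M is sound and L should be loose. I rock L to confirm and slump it.

step_arm --targets "-20 0 0 0; -35 0 -30 0; -35 0 -75 0; -35 -50 -80 0; -35 -100 -80 0; -35 -150 -80 0; -35 -200 -80 0; -35 -245 -80 0; -35 -258 -80 0; -35 -260 -80 0; -35 -260 -80 0; -35 -260 -80 0"

```text
t: 9.05
tcp_pos: [0.4244, 0.2752, 0.1502]
tool_rot: [1.0, -0.001, -0.0, 0.0]
force: [0.3, 0.6, 0.5]
finger_gap: 0.0
gripper_force: 0.0
```

```bash
python3 - <<'E'
from h import *
s=manip.sense(); print(s["tcp_pos"],s["t"])
im=manip.snapshot("wrist")
C=cam("wrist")
for q,z in(("mount_a",0),("stud_a_top",.11)):
    for d in manip.mark_of("wrist",q): print(q,d["p"],d["position"],toworld(C,d["position"],z))
E
```

```text
[0.42444305 0.27524435 0.15021361] 9.05
mount_a 0.8 [272.4, 139.4] [0.47171031 0.2767837  0.        ]
mount_a 0.6 [544.9, 143.3] [0.4701251  0.01550024 0.        ]
```

step_arm --targets "0 -2 30 0; 0 -2 60 0; 0 -2 80 0; 10 -2 80 0; 20 -2 80 0; 26 -2 80 0; 29 -2 80 0; 32 -2 80 0; 34 -2 80 0; 36 -2 80 0; 36 -2 80 0"

```text
t: 10.3
tcp_pos: [0.4606, 0.2788, 0.0705]
tool_rot: [1.0, 0.0, 0.0, -0.0]
force: [0.4, -0.8, 0.0]
finger_gap: 0.0
gripper_force: 0.0
```

step_arm --targets "1 0 0 0; 2 0 0 0; 3 0 0 0; 3 0 0 0"

```text
t: 10.7
tcp_pos: [0.4636, 0.2787, 0.0703]
tool_rot: [1.0, 0.0, 0.0, -0.0]
force: [-1.1, 0.4, -0.5]
finger_gap: -0.002
gripper_force: 0.0
```

```bash
python3 - <<'E'
from h import *
s=manip.sense(); print(s["tcp_pos"],s["t"])
im=manip.snapshot("wrist"); save("w4",im)
C=cam("wrist")
for q,z in(("mount_a",0),("stud_a_top",.11)):
    for d in manip.mark_of("wrist",q): print(q,d["p"],d["position"],toworld(C,d["position"],z))
E
```

```text
[0.4636219  0.27874951 0.07029581] 10.7
mount_a 0.9 [278.2, 203.6] [0.47047752 0.27568446 0.        ]
stud_a_top 0.52 [287.6, 224.1] [0.49050972 0.27256061 0.11      ]
```

View pics/w4.png

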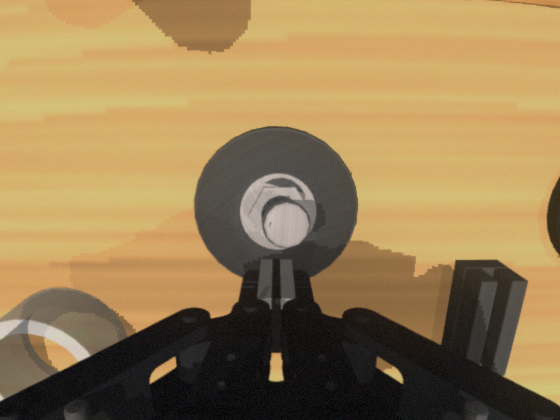

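L is loose too: base at (0.471,0.276), stud top at (0.491,0.273), seen at pixel (288,224). Now I get behind L for a diagonal push with the fingers part open as a cradle.

step_arm --targets "-20 0 0 0; -35 0 -30 -5; -35 -10 -75 -13; -35 -30 -80 -21; -35 -50 -80 -29; -35 -70 -80 -37; -35 -75 -80 -45; -35 -75 -80 -53; -35 -75 -80 -61; -35 -75 -80 -69; -35 -75 -80 -77; -35 -75 -80 -85" --gripper 0.3

```text
t: 12.05
tcp_pos: [0.4282, 0.3536, 0.1502]
tool_rot: [0.735, 0.678, -0.0, -0.0]
force: [-0.9, -0.1, 0.3]
finger_gap: 0.701
gripper_force: 0.0
```

step_arm --targets "0 0 0 -8; 0 0 0 -16; 0 0 0 -24; 0 0 0 -32; 0 0 0 -36; 0 0 0 -36"

```text
t: 12.65
tcp_pos: [0.4282, 0.3536, 0.1502]
tool_rot: [0.492, 0.87, -0.0, -0.0]
force: [0.3, 0.2, -0.8]
finger_gap: 0.701
gripper_force: 0.0
```

```bash
python3 - <<'E'
from h import *
s=manip.sense(); print(s["tcp_pos"],s["t"],s["finger_gap"])
im=manip.snapshot("top"); C=cam("top")
for q,z in (("mount_a",0.),):
    for d in manip.mark_of("top",q): print(q,round(d["p"],2),d["position"],toworld(C,d["position"],z)[:2])
th=np.radians(-61); c=np.array([.473,.277])
a=c-.085*np.array([np.cos(th),np.sin(th)]); print(a)
go(*a,.008,119)
# carton front corners, rough edges
g=cv2.cvtColor(im,cv2.COLOR_RGB2GRAY)
cv2.imwrite("pics/cart.png",cv2.resize(im[95:195,160:340,::-1],None,fx=4,fy=4,interpolation=cv2.INTER_CUBIC))
E
```

```text
[0.42822005 0.35359851 0.15023866] 12.65 0.7011503831559116
mount_a 0.71 [330.7, 216.8] [ 0.49316226 -0.28402056]
mount_a 0.68 [436.1, 203.5] [ 0.54555777 -0.64008083]
mount_a 0.67 [161.9, 218.7] [0.4748693  0.27972415]
mount_a 0.6 [334.3, 275.7] [ 0.29787487 -0.29783487]
mount_a 0.58 [238.9, 219.3] [0.47834053 0.02258468]
[0.43179118 0.35134268]
go [ -4.   2. 142.] turn 1.9 phi 120.9 q6 -3.0
```

View pics/cart.png

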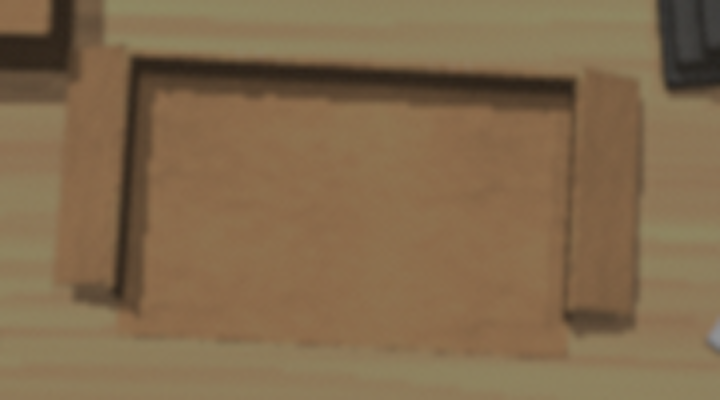

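The crop shows the carton's inner walls at crop columns 125 and 570, with the front flap edge at rows 335 to 355. It is turned slightly, so I compute its frame.

```bash
python3 - <<'E'
from h import *
C=cam("top")
f=lambda x,y,z: print((x,y),toworld(C,(160+x/4,95+y/4),z)[:2].round(3))
f(135,60,.06);f(575,80,.06);f(118,295,.06);f(566,315,.06);f(120,335,0);f(568,355,0)
E
```

```text
(135, 60) [0.832 0.178]
(575, 80) [ 0.823 -0.185]
(118, 295) [0.635 0.184]
(566, 315) [ 0.627 -0.181]
(120, 335) [0.612 0.191]
(568, 355) [ 0.603 -0.186]
```

step_arm --targets "-4 2 40 2; -4 2 80 2; -4 2 115 2; -4 2 135 2; -4 2 142 2; -4 2 142 2"

```text
t: 13.35
tcp_pos: [0.4318, 0.351, 0.0075]
tool_rot: [0.508, 0.862, -0.001, -0.0]
force: [-0.1, -0.0, 1.1]
finger_gap: 0.699
gripper_force: 0.0
```

step_arm --targets "-10 0 0 0; -20 0 0 0; -28 0 0 0; -36 0 0 0; -46 0 0 0; -58 0 0 0; -70 0 0 0; -82 0 0 0; -94 0 0 0; -100 0 0 0"

```text
t: 14.35
tcp_pos: [0.4816, 0.2627, 0.0083]
tool_rot: [0.508, 0.861, 0.0, 0.0]
force: [-0.3, -0.1, 0.3]
finger_gap: 0.697
gripper_force: 0.0
```

```bash
python3 - <<'E'
from h import *
s=manip.sense(); print(s["tcp_pos"],s["t"],s["finger_gap"])
im=manip.snapshot("wrist"); save("w5",im); C=cam("wrist")
for q,z in (("mount_a",0.),("stud_a_top",.11)):
    for d in manip.mark_of("wrist",q): print(q,round(d["p"],2),d["position"],toworld(C,d["position"],z)[:2])
E
```

```text
[0.48156023 0.26265078 0.00828126] 14.35 0.697419780631466
mount_a 0.67 [276.7, 212.0] [0.47352594 0.27730198]
```

View pics/w5.png

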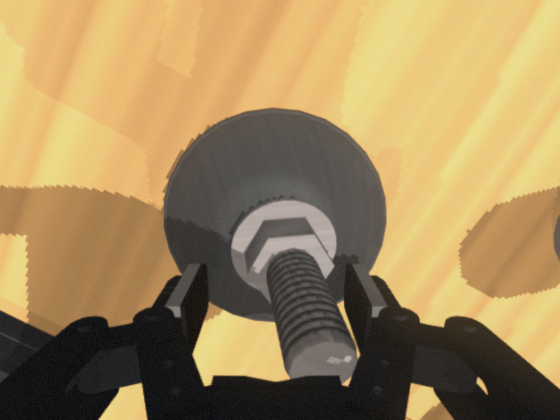

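The wrist view shows the mount on the camera side (pixel 275,212), which conflicts with it being pushed ahead. I check with the other cameras.

```bash
python3 - <<'E'
from h import *
s=manip.sense(); print(s["tcp_pos"],s["q"].round(3))
for n in ("top","side"):
    im=manip.snapshot(n); save(n+"5",im); C=cam(n); print("tcp px",topx(C,s["tcp_pos"]))
    for q,z in (("mount_a",0.),("stud_a_top",.11)):
        for d in manip.mark_of(n,q): print(n,q,round(d["p"],2),np.round(d["position"]),toworld(C,d["position"],z)[:2].round(3))
a=cv2.imread("pics/top5.png")[150:270,120:270]; b=cv2.imread("pics/side5.png")[120:240,170:320]
cv2.imwrite("pics/cmp.png",cv2.resize(np.hstack([a,b]),None,fx=2.6,fy=2.6,interpolation=cv2.INTER_CUBIC))
E
```

```text
[0.48092644 0.26345432 0.00825964] [ 0.297  0.716  1.763  0.     0.663 -0.208]
tcp px [166.33589824 216.78905002]
top mount_a 0.95 [336. 274.] [ 0.303 -0.303]
top mount_a 0.93 [239. 222.] [0.471 0.022]
top mount_a 0.89 [329. 214.] [ 0.503 -0.278]
top mount_a 0.79 [435. 203.] [ 0.546 -0.637]
top mount_a 0.7 [162. 219.] [0.475 0.278]
top stud_a_top 0.68 [446. 199.] [ 0.547 -0.636]
top stud_a_top 0.67 [338. 275.] [ 0.302 -0.296]
top stud_a_top 0.66 [336. 204.] [ 0.524 -0.289]
tcp px [237.31820383 177.28619167]
side mount_a 0.88 [303. 266.] [ 0.493 -0.285]
side mount_a 0.88 [260. 213.] [0.476 0.026]
side mount_a 0.68 [253. 294.] [ 0.289 -0.305]
side mount_a 0.63 [234. 177.] [0.472 0.281]
side mount_a 0.61 [373. 338.] [ 0.544 -0.631]
side stud_a_top 0.52 [249. 272.] [ 0.287 -0.296]
side stud_a_top 0.52 [380. 320.] [ 0.547 -0.633]
side stud_a_top 0.46 [309. 245.] [ 0.512 -0.289]
side stud_a_top 0.4 [340. 320.] [ 0.446 -0.58 ]
```

View pics/cmp.png

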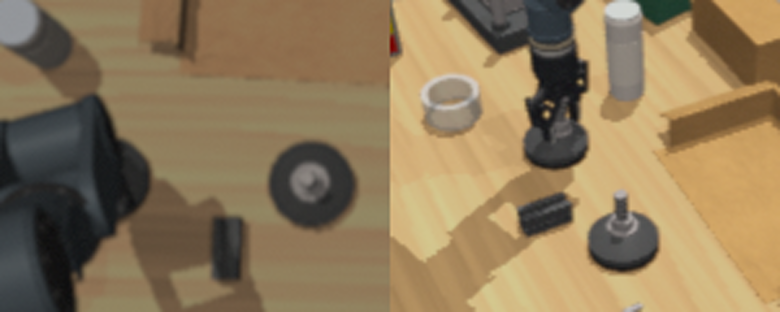

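The side crop confirms that the mount hasn't moved and the fingers passed over its bell, which the reported height of 8 mm should rule out. I check the fingertip geometry in the wrist picture.

```bash
python3 - <<'E'
from h import *
c=manip.get_calibration("wrist"); print(c)
K,D,_=cam("wrist"); T=np.array(c["tool_from_camera"]); C=(K,D,T)
print("f",K[0,0])
for P in [(0,0,0),(.011,0,0),(.011,0,-.02),(.011,0,-.04),(0,.03,-.005),(.011,.03,-.005),(.011,.03,-.03),(.011,.03,-.045)]: print(P,topx(C,P).round(0))
# expected disc width, mount R for w1 (z=.25), w4 (.07), w5 (.008)
for z in(.25,.07,.008):
    for x in (.0,.017): print(z,x,topx(C,(x,.055,z-.02))-topx(C,(x,-.055,z-.02)))
E
```

```text
{'fov_y': 62.027063716652144, 'cx': 275.79819028312846, 'cy': 214.124241212382, 'k1': -0.0583984880575647, 'tool_from_camera': array([[-3.42871195e-04, -9.59453279e-01, -2.81867499e-01,
         7.04633028e-02],
       [ 9.99999876e-01, -2.27215047e-04, -4.43005774e-04,
        -5.07616904e-04],
       [ 3.60998806e-04, -2.81867616e-01,  9.59453238e-01,
        -1.77369702e-01],
       [ 0.00000000e+00,  0.00000000e+00,  0.00000000e+00,
         1.00000000e+00]])}
f 349.31179324395424
(0, 0, 0) [277. 246.]
(0.011, 0, 0) [277. 227.]
(0.011, 0, -0.02) [277. 241.]
(0.011, 0, -0.04) [277. 257.]
(0, 0.03, -0.005) [333. 250.]
(0.011, 0.03, -0.005) [334. 230.]
(0.011, 0.03, -0.03) [343. 248.]
(0.011, 0.03, -0.045) [350. 262.]
0.25 0.0 [ 9.33848658e+01 -2.38481199e-02]
0.25 0.017 [ 9.44225465e+01 -2.50375968e-02]
0.07 0.0 [ 1.60933184e+02 -3.62371294e-02]
0.07 0.017 [ 1.64191545e+02 -3.85042036e-02]
0.008 0.0 [ 2.13864393e+02 -4.73093535e-02]
0.008 0.017 [ 2.19863639e+02 -4.97049229e-02]
```

Tips project best at about 40 mm behind the reported TCP, which fits the fingers clearing the bell. I retreat behind L and lower gently until I feel the bench.

step_arm --targets "0 0 -40 0; 20 0 -70 0; 60 0 -70 0; 95 0 -70 0; 105 0 -50 0; 105 0 -20 0; 105 0 0 0; 105 0 10 0; 105 0 14 0; 105 0 18 0; 105 0 18 0"

```text
t: 15.9
tcp_pos: [0.4302, 0.3558, -0.0094]
tool_rot: [0.507, 0.862, 0.0, 0.0]
force: [-1.2, -0.1, 1.1]
finger_gap: 0.701
gripper_force: 0.0
```

step_arm --targets "0 0 2 0; 0 0 4 0; 0 0 6 0; 0 0 6 0"

```text
t: 16.3
tcp_pos: [0.4297, 0.3556, -0.0157]
tool_rot: [0.507, 0.862, -0.0, -0.0]
force: [0.4, -0.5, 0.1]
finger_gap: 0.702
gripper_force: 0.0
```

step_arm --targets "0 0 2 0; 0 0 4 0; 0 0 6 0; 0 0 6 0"

```text
t: 16.7
tcp_pos: [0.4296, 0.3555, -0.022]
tool_rot: [0.507, 0.862, -0.0, -0.0]
force: [0.4, 0.1, 0.6]
finger_gap: 0.701
gripper_force: 0.0
```

The reported TCP is now below the bench with no contact, so the tips really do sit higher. I continue down.

step_arm --targets "0 0 2 0; 0 0 4 0; 0 0 6 0; 0 0 6 0"

```text
t: 17.1
tcp_pos: [0.4296, 0.3556, -0.028]
tool_rot: [0.507, 0.862, -0.0, -0.0]
force: [0.0, 0.8, -0.5]
finger_gap: 0.698
gripper_force: 0.0
```

step_arm --targets "0 0 2 0; 0 0 4 0; 0 0 4 0"

```text
t: 17.4
tcp_pos: [0.4296, 0.3556, -0.032]
tool_rot: [0.507, 0.862, -0.0, -0.0]
force: [0.2, 0.1, 0.0]
finger_gap: 0.702
gripper_force: 0.0
```

step_arm --targets "0 0 2 0; 0 0 3 0; 0 0 3 0"

```text
t: 17.7
tcp_pos: [0.4297, 0.3556, -0.0349]
tool_rot: [0.507, 0.862, -0.0, -0.0]
force: [0.6, 0.8, 0.4]
finger_gap: 0.696
gripper_force: 0.0
```

step_arm --targets "0 0 1 0; 0 0 3 0; 0 0 3 0"

```text
t: 18.0
tcp_pos: [0.4296, 0.3556, -0.0379]
tool_rot: [0.507, 0.862, -0.0, -0.0]
force: [0.2, -0.8, -0.4]
finger_gap: 0.696
gripper_force: 0.0
```

step_arm --targets "-10 0 0 0; -20 0 0 0; -28 0 0 0; -36 0 0 0; -42 0 0 0; -48 0 0 0; -54 0 0 0; -60 0 0 0"

```text
t: 18.8
tcp_pos: [0.4588, 0.303, -0.0377]
tool_rot: [0.507, 0.862, -0.0, -0.0]
force: [-3.0, 4.7, 0.4]
finger_gap: 0.696
gripper_force: 2.2
```

```bash
python3 - <<'E'
from h import *
s=manip.sense(); print(s["tcp_pos"],s["t"],s["finger_gap"])
for n in ("wrist","top","side"):
  im=manip.snapshot(n); C=cam(n)
  for d in manip.mark_of(n,"mount_a"): 
    w=toworld(C,d["position"],0)
    if w[1]>.05: print(n,round(d["p"],2),np.round(d["position"]),w[:2].round(3))
E
```

```text
[ 0.45881298  0.30297229 -0.03769226] 18.8 0.696462491023366
wrist 0.91 [279. 387.] [0.489 0.25 ]
top 0.74 [170. 214.] [0.49  0.255]
side 0.88 [238. 180.] [0.48  0.253]
```

L now slides with a 5.6 N push, standing. I continue the diagonal.

step_arm --targets "-12 0 0 0; -25 0 0 0; -38 0 0 0; -52 0 0 0; -66 0 0 0; -80 0 0 0; -94 0 0 0; -108 0 0 0; -122 0 0 0; -134 0 0 0; -142 0 0 0; -146 0 0 0"

```text
t: 20.3
tcp_pos: [0.5298, 0.1747, -0.0377]
tool_rot: [0.508, 0.861, -0.0, -0.0]
force: [-2.4, 4.8, 0.6]
finger_gap: 0.701
gripper_force: 2.5
```

```bash
cat > look.py <<'E'
import sys
from h import *
s=manip.sense(); print(s["tcp_pos"],s["t"],s["finger_gap"])
for n in sys.argv[1].split(","):
  im=manip.snapshot(n); C=cam(n)
  for q,z in (("mount_a",0.),("stud_a_top",.11)):
   for d in manip.mark_of(n,q): 
    w=toworld(C,d["position"],z)
    if d["p"]>.3: print(n,q[:4],round(d["p"],2),np.round(d["position"]),w[:2].round(3))
if len(sys.argv)>3: go(*map(float,sys.argv[2:]))
E
python3 look.py wrist,top
```

```text
[ 0.52981162  0.1747488  -0.03771516] 20.3 0.7012314151240499
wrist moun 0.63 [277. 385.] [0.558 0.123]
top moun 0.96 [210. 193.] [0.564 0.122]
top moun 0.71 [330. 215.] [ 0.499 -0.283]
top moun 0.7 [336. 278.] [ 0.29  -0.305]
top moun 0.67 [434. 206.] [ 0.536 -0.633]
top moun 0.61 [240. 220.] [0.478 0.018]
top stud 0.73 [386. 263.] [ 0.343 -0.444]
top stud 0.62 [335. 207.] [ 0.514 -0.285]
top stud 0.55 [445. 202.] [ 0.54  -0.632]
top stud 0.51 [340. 274.] [ 0.305 -0.301]
```

step_arm --targets "12 0 0 0; 30 0 -10 0; 30 -5 -45 -5; 28 -20 -60 -13; 20 -40 -60 -21; 8 -55 -60 -29; -4 -65 -60 -37; -9 -68 -60 -45; -9 -68 -60 -53; -9 -68 -60 -53; -9 -68 -60 -53"

```text
t: 21.7
tcp_pos: [0.4746, 0.1352, 0.0224]
tool_rot: [0.071, 0.998, 0.0, 0.0]
force: [-0.8, -0.2, -0.4]
finger_gap: 0.702
gripper_force: 0.0
```

```bash
python3 look.py wrist .475 .134 -.037 172
```

```text
[0.47457735 0.13523752 0.02240624] 21.7 0.7023180429658221
wrist moun 0.78 [278. 351.] [0.558 0.124]
wrist moun 0.61 [ 93. 254.] [0.472 0.018]
go [-1. -1. 59.] turn -0.0 phi 172.0 q6 -79.0
```

step_arm --targets "-1 -1 25 0; -1 -1 45 0; -1 -1 56 0; -1 -1 59 0; -1 -1 59 0; -10 -1 59 0; -18 -1 59 0; -26 -1 59 0; -34 -1 59 0; -42 -1 59 0; -52 -1 59 0"

```text
t: 22.95
tcp_pos: [0.5203, 0.1268, -0.0366]
tool_rot: [0.069, 0.998, -0.0, -0.006]
force: [-10.0, 1.4, 7.5]
finger_gap: 0.698
gripper_force: 4.9
```

step_arm --targets "-12 0 0 0; -25 0 0 0; -38 0 0 0; -51 0 0 0; -64 0 0 0; -77 0 0 0; -90 0 0 0; -103 0 0 0; -116 0 0 0; -128 0 0 0; -138 0 0 0; -142 0 0 0"

```text
t: 24.15
tcp_pos: [0.665, 0.1068, -0.0366]
tool_rot: [0.07, 0.998, -0.0, -0.002]
force: [-7.1, 1.2, 3.9]
finger_gap: 0.7
gripper_force: 4.2
```

```bash
python3 look.py wrist,top,side
```

```text
[ 0.66498671  0.10675636 -0.036635  ] 24.15 0.7001938650944137
top moun 0.88 [333. 216.] [ 0.497 -0.292]
top moun 0.77 [337. 273.] [ 0.307 -0.306]
top moun 0.74 [219. 145.] [0.73  0.097]
top moun 0.65 [436. 204.] [ 0.543 -0.641]
top stud 0.57 [334. 206.] [ 0.518 -0.281]
top stud 0.45 [448. 201.] [ 0.542 -0.642]
side moun 0.97 [257. 213.] [0.463 0.032]
side moun 0.95 [257. 292.] [ 0.303 -0.306]
side moun 0.94 [303. 268.] [ 0.492 -0.291]
side moun 0.64 [304. 181.] [0.727 0.111]
side moun 0.63 [374. 342.] [ 0.539 -0.641]
side stud 0.68 [253. 273.] [ 0.296 -0.306]
side stud 0.58 [380. 322.] [ 0.543 -0.637]
side stud 0.54 [310. 243.] [ 0.519 -0.282]
```

L stands in the carton at about (0.728,0.10). I retreat, lift and go behind R.

step_arm --targets "15 0 0 0; 45 0 0 0; 60 0 -40 0; 65 0 -85 4; 65 0 -125 12; 65 0 -140 20; 65 0 -140 28; 65 0 -140 36; 65 0 -140 36"

```text
t: 25.5
tcp_pos: [0.6045, 0.1157, 0.1042]
tool_rot: [0.374, 0.927, 0.001, 0.002]
force: [0.0, 0.5, -0.4]
finger_gap: 0.7
gripper_force: 0.0
```

```bash
python3 look.py top .468 -.363 .063 69; python3 - <<'E'
from h import *
manip.snapshot("top"); C=cam("top")
for q in("spanner","flange"):
  d=manip.masks_of("top",q)[0]; ys,xs=np.nonzero(d["pixels"])
  for k in (ys.argmin(),ys.argmax(),xs.argmin(),xs.argmax()): print(q,toworld(C,(xs[k],ys[k]),.01)[:2].round(3))
E
```

```text
[0.60450603 0.1156671  0.10419642] 25.5 0.700186933878107
top moun 0.87 [331. 215.] [ 0.499 -0.286]
top moun 0.82 [220. 143.] [0.736 0.092]
top moun 0.82 [338. 274.] [ 0.303 -0.309]
top moun 0.77 [237. 224.] [0.464 0.028]
top moun 0.7 [437. 204.] [ 0.542 -0.642]
top stud 0.69 [448. 202.] [ 0.538 -0.642]
top stud 0.6 [343. 280.] [ 0.29  -0.311]
top stud 0.48 [334. 207.] [ 0.515 -0.281]
go [-234. -439.   40.] turn 67.2 phi 136.2 q6 -46.0
spanner [ 0.559 -0.28 ]
spanner [ 0.448 -0.268]
spanner [ 0.511 -0.227]
spanner [ 0.509 -0.337]
flange [ 0.707 -0.36 ]
flange [ 0.558 -0.387]
flange [ 0.62  -0.303]
flange [ 0.65  -0.448]
```

step_arm --targets "-18 -34 -10 4; -37 -70 -10 12; -56 -105 -10 20; -76 -142 -10 28; -96 -180 -10 36; -116 -217 -10 44; -136 -255 -10 52; -156 -293 -10 60; -176 -330 -10 67; -196 -368 -10 67; -216 -405 -10 67; -234 -439 -10 67"

```text
t: 27.0
tcp_pos: [0.4652, -0.3649, 0.1132]
tool_rot: [0.824, 0.567, 0.0, 0.0]
force: [-0.0, -0.6, 0.1]
finger_gap: 0.698
gripper_force: 0.0
```

step_arm --targets "0 0 20 0; 0 0 45 0; 0 0 45 0"

```text
t: 27.3
tcp_pos: [0.4637, -0.3612, 0.0653]
tool_rot: [0.824, 0.566, -0.0, -0.003]
force: [-1.2, 0.8, -0.3]
finger_gap: 0.703
gripper_force: 0.0
```

```bash
python3 look.py wrist .468 -.363 -.037 69
```

```text
[ 0.4636639  -0.36115259  0.06533359] 27.3 0.7027321963376376
wrist moun 0.76 [284.  86.] [ 0.501 -0.283]
wrist moun 0.66 [ 42. 227.] [ 0.295 -0.309]
wrist stud 0.73 [322.  72.] [ 0.511 -0.289]
go [  0.   2. 106.] turn 0.1 phi 69.1 q6 -28.0
```

step_arm --targets "0 6 30 0; 0 6 65 0; 0 6 90 0; 0 6 99 0; 0 6 102 0; 0 6 102 0; 8 6 102 0; 16 6 102 0; 24 6 102 0; 32 6 102 0; 42 6 102 0; 52 6 102 0"

```text
t: 28.65
tcp_pos: [0.4907, -0.3175, -0.0329]
tool_rot: [0.824, 0.567, -0.0, 0.002]
force: [-1.9, -5.8, 0.1]
finger_gap: 0.698
gripper_force: 2.6
```

```bash
python3 look.py wrist .54 -.173 -.037 69
```

```text
[ 0.49068029 -0.31753696 -0.03290871] 28.65 0.6977673068565966
wrist moun 0.65 [276. 148.] [ 0.512 -0.263]
go [151.  -5.   4.] turn 0.1 phi 69.1 q6 -23.0
```

step_arm --targets "12 0 2 0; 25 -1 4 0; 38 -1 4 0; 51 -2 4 0; 64 -2 4 0; 77 -3 4 0; 90 -3 4 0; 103 -4 4 0; 116 -4 4 0; 129 -5 4 0; 140 -5 4 0; 146 -5 4 0"

```text
t: 30.0
tcp_pos: [0.5395, -0.1806, -0.036]
tool_rot: [0.824, 0.567, 0.0, 0.003]
force: [-2.7, -9.5, 8.5]
finger_gap: 0.698
gripper_force: 6.6
```

```bash
python3 look.py wrist,top .478 -.131 .06 7; python3 - <<'E'
from h import *
manip.snapshot("top"); C=cam("top")
for d in manip.masks_of("top","spanner"):
  ys,xs=np.nonzero(d["pixels"])
  print(d["p"],[toworld(C,(xs[k],ys[k]),.005)[:2].round(3) for k in (ys.argmin(),ys.argmax(),xs.argmin(),xs.argmax())])
E
```

```text
[ 0.53950802 -0.18060806 -0.03602752] 30.0 0.697770531835674
wrist moun 0.85 [277. 148.] [ 0.561 -0.127]
top moun 0.71 [434. 203.] [ 0.547 -0.634]
top moun 0.64 [336. 273.] [ 0.307 -0.305]
top moun 0.59 [216. 145.] [0.73  0.106]
top moun 0.48 [285. 195.] [ 0.563 -0.13 ]
top moun 0.4 [242. 222.] [0.47  0.013]
top stud 0.61 [447. 200.] [ 0.543 -0.64 ]
top stud 0.55 [338. 276.] [ 0.299 -0.297]
go [ 23. -74. -97.] turn 62.0 phi 69.0 q6 -9.0
0.5 [array([ 0.389, -0.116]), array([ 0.284, -0.131]), array([ 0.293, -0.105]), array([ 0.297, -0.131])]
```

step_arm --targets "-12 0 -2 0; -30 0 -12 0; -30 -5 -45 4; -28 -20 -70 12; -15 -40 -70 20; 0 -58 -70 28; 12 -68 -70 36; 16 -72 -70 44; 16 -72 -70 52; 16 -72 -70 60; 16 -72 -70 60"

```text
t: 31.5
tcp_pos: [0.4744, -0.1365, 0.0317]
tool_rot: [0.997, 0.079, -0.002, -0.001]
force: [-0.4, 0.4, -0.2]
finger_gap: 0.696
gripper_force: 0.0
```

```bash
python3 look.py wrist .478 -.14 -.035 9
```

```text
[ 0.47442959 -0.13651636  0.03171517] 31.5 0.6961984689779501
wrist moun 0.71 [ 36. 200.] [0.47  0.016]
wrist moun 0.56 [285.  82.] [ 0.563 -0.129]
wrist stud 0.45 [ 34. 199.] [ 0.51  -0.059]
go [ 2.  3. 67.] turn 0.1 phi 9.1 q6 52.0
```

step_arm --targets "4 5 25 0; 4 5 48 0; 4 5 60 0; 4 5 65 0; 4 5 65 0; 12 5 65 0; 20 5 65 0; 28 5 65 0; 36 5 65 0; 46 5 65 0; 58 5 65 0"

```text
t: 32.75
tcp_pos: [0.5301, -0.1316, -0.0324]
tool_rot: [0.997, 0.079, -0.004, -0.002]
force: [-7.7, -1.7, 6.3]
finger_gap: 0.695
gripper_force: 4.6
```

step_arm --targets "12 0 0 0; 25 0 0 0; 38 0 0 0; 51 0 0 0; 64 0 0 0; 77 0 0 0; 90 0 0 0; 103 0 0 0; 116 0 0 0; 128 0 0 0; 138 0 0 0; 142 0 0 0"

```text
t: 33.95
tcp_pos: [0.6727, -0.1101, -0.0324]
tool_rot: [0.997, 0.079, -0.003, -0.001]
force: [-7.3, -1.7, 5.3]
finger_gap: 0.7
gripper_force: 4.4
```

```bash
python3 look.py wrist,top,side
```

```text
[ 0.67272457 -0.11012507 -0.03239923] 33.95 0.6998434372851576
wrist moun 0.84 [276. 148.] [ 0.73  -0.102]
top moun 0.96 [338. 276.] [ 0.296 -0.308]
top moun 0.89 [218. 146.] [0.726 0.099]
top moun 0.86 [438. 202.] [ 0.55  -0.648]
top moun 0.67 [237. 219.] [0.481 0.03 ]
top stud 0.59 [240. 218.] [0.472 0.013]
top stud 0.57 [341. 276.] [ 0.3   -0.304]
side moun 0.92 [305. 183.] [0.724 0.101]
side moun 0.84 [254. 292.] [ 0.296 -0.301]
side moun 0.69 [372. 339.] [ 0.54  -0.632]
side moun 0.58 [259. 212.] [0.473 0.033]
side stud 0.74 [251. 274.] [ 0.289 -0.307]
side stud 0.57 [381. 320.] [ 0.551 -0.635]
side stud 0.56 [334. 193.] [ 0.728 -0.11 ]
side stud 0.42 [331. 212.] [ 0.662 -0.193]
```

step_arm --targets "-15 0 0 0; -45 0 0 0; -70 -10 -30 0; -80 -40 -75 0; -80 -75 -120 0; -80 -100 -160 0; -80 -105 -200 0; -80 -105 -230 0; -80 -105 -230 0; -80 -105 -230 0"

```text
t: 35.4
tcp_pos: [0.5804, -0.0197, 0.1986]
tool_rot: [0.997, 0.079, 0.002, 0.001]
force: [-0.2, 0.6, -0.3]
finger_gap: 0.7
gripper_force: 0.0
```

```bash
python3 look.py wrist,top,side; python3 - <<'E'
from h import *
im=manip.snapshot("wrist"); save("w9",im)
E
```

```text
[ 0.58043674 -0.01970825  0.19855679] 35.4 0.7004874822084994
wrist moun 0.94 [445. 412.] [ 0.294 -0.305]
wrist moun 0.9 [181.  24.] [0.719 0.096]
wrist moun 0.72 [328. 365.] [ 0.35  -0.126]
wrist moun 0.6 [233. 269.] [0.467 0.012]
wrist moun 0.56 [377.  47.] [ 0.728 -0.1  ]
wrist stud 0.64 [446.  24.] [ 0.729 -0.118]
top moun 0.85 [217. 142.] [0.74  0.105]
top moun 0.8 [279. 144.] [ 0.736 -0.108]
top moun 0.71 [436. 205.] [ 0.541 -0.639]
top moun 0.68 [238. 220.] [0.475 0.027]
top stud 0.75 [340. 277.] [ 0.299 -0.303]
top stud 0.59 [281. 135.] [ 0.74  -0.112]
top stud 0.53 [446. 203.] [ 0.536 -0.636]
top stud 0.35 [142. 167.] [0.628 0.327]
side moun 0.86 [252. 291.] [ 0.29  -0.295]
side moun 0.7 [305. 184.] [0.721 0.094]
side moun 0.59 [260. 212.] [0.478 0.032]
side moun 0.56 [332. 213.] [ 0.729 -0.111]
side stud 0.75 [378. 320.] [ 0.545 -0.63 ]
side stud 0.71 [338. 318.] [ 0.443 -0.571]
side stud 0.64 [335. 191.] [ 0.733 -0.105]
side stud 0.59 [252. 275.] [ 0.289 -0.31 ]
```

View pics/w9.png

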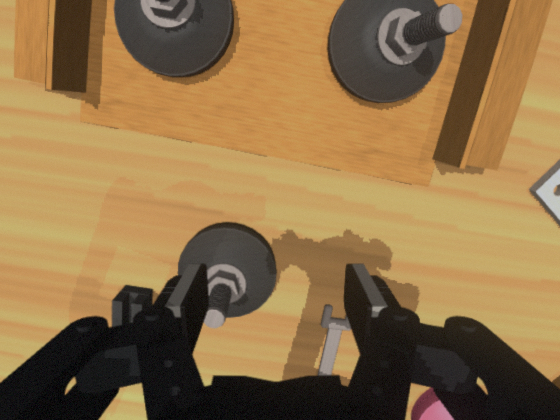

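The tenth view shows both mounts inside the carton, L at (175,20) and R at (388,45). R's stud leans outward to (447,20). M stands at its place at (227,270). I move over L for one numeric check of its stud.

step_arm --targets "20 -40 -20 0; 50 -80 -40 0; 70 -100 -40 0; 70 -100 -40 0; 70 -100 -40 0"

```text
t: 36.4
tcp_pos: [0.632, 0.0903, 0.2367]
tool_rot: [0.997, 0.079, -0.001, 0.0]
force: [-0.4, -0.5, -0.6]
finger_gap: 0.698
gripper_force: 0.0
```

```bash
python3 look.py wrist,side; python3 - <<'E'
from h import *
C=cam("wrist"); im=manip.snapshot("wrist")
print("upright top px",topx(C,[.727,.099,.11]),"base",topx(C,[.727,.099,0]))
for d in manip.masks_of("wrist","stud_a_top"): print(d["p"],d["position"],d["pixels"].sum())
s=manip.sense(); print(s["t"],s["qd"].round(3))
g=cv2.cvtColor(im,cv2.COLOR_RGB2GRAY); b=topx(C,[.727,.099,.06]); x,y=int(b[0]),int(b[1])
for r in range(max(0,y-60),y+60,8): print(r,*g[r,x-64:x+64:8])
print(x,y)
E
```

```text
[0.63196997 0.09033322 0.23672188] 36.4 0.698296734889019
wrist moun 0.64 [308. 303.] [0.465 0.018]
wrist moun 0.6 [452. 117.] [ 0.73  -0.104]
wrist stud 0.97 [526. 120.] [ 0.733 -0.116]
side moun 0.94 [305. 181.] [0.728 0.108]
side moun 0.89 [336. 212.] [ 0.742 -0.115]
side moun 0.83 [251. 292.] [ 0.287 -0.295]
side moun 0.82 [257. 213.] [0.467 0.034]
side moun 0.56 [377. 341.] [ 0.548 -0.643]
side stud 0.76 [380. 323.] [ 0.542 -0.641]
side stud 0.55 [253. 274.] [ 0.295 -0.309]
side stud 0.52 [334. 190.] [ 0.734 -0.098]
upright top px [279.93370323  81.81838281] base [278.82308694  89.80583972]
0.86 [485.9, 122.5] 2366
36.8 [ 0.002  0.001 -0.005  0.     0.001 -0.   ]
26 102 101 147 146 151 149 152 154 154 159 158 152 158 157 156 159
34 102 108 144 147 154 142 152 152 156 159 160 152 161 157 160 159
42 108 144 152 156 152 148 94 80 76 79 92 159 157 159 164 162
50 102 151 147 156 149 75 80 79 76 78 79 74 112 153 161 158
58 105 153 148 143 75 77 76 80 78 162 162 73 77 122 158 158
66 103 142 155 73 80 74 77 111 131 167 168 77 78 74 160 159
74 106 150 134 76 75 75 125 154 74 170 170 79 74 74 86 154
82 110 156 85 78 78 81 156 160 57 57 55 167 69 69 72 158
90 121 154 72 74 74 87 167 148 62 54 116 116 69 74 68 157
98 153 156 73 74 72 81 141 102 126 168 116 78 73 75 71 160
106 157 151 94 70 75 75 81 158 167 169 139 71 72 71 71 149
114 157 155 150 69 72 70 74 82 80 81 73 68 70 70 98 158
122 157 157 159 78 71 71 69 72 67 72 69 72 66 67 157 156
130 157 157 161 158 68 71 72 68 70 71 68 64 63 107 154 162
138 154 153 151 154 155 79 67 66 69 67 67 75 111 162 162 162
279 86
```

L's stud top shows at about (291,66) against an upright position of (280,82), so it is slumped by roughly 16 mm. Everything is in place, so I hand in.

```bash
python3 -c "
from station import manip
print(manip.sign_off())"
```

```text
the job is handed in; nothing more can be done
None
```

I handed the job in at about 37 s: the left and right mounts, the ones with loose studs, are both standing in the scrap carton with their studs slumped, and the sound middle mount is at its starting place; the hand-in gave no verdict, and I did not re-measure the other bench items at the end.

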